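# Turn the pantry turntable to its empty bay and slide the tin home

## Robot

A 7-joint arm with a two-finger parallel gripper is mounted at the origin on a cart in front of the work surface, level with it; the furniture and walls round the work are solid. World frame = base frame: x ahead of the robot, y to its left, z up, the work surface at z = 0. Lengths are in m, angles in rad, forces in N, time in s.
With the tool pointing down it reaches from about 0.4 to 0.85 m from the base axis. Payload 10.4 kg.
Tool frame: the origin (TCP) lies on the centre line of the jaws, within the pads' length; the fingertips stand 11 mm ahead of it and the grasp point (between the pads) lies 8 mm behind it (tip_reach is the distance from the TCP to the fingertips, in m); z points along the fingers, y is the line along which they close (so a half turn about z gives the same grasp; the last joint's range is limited). The gripper opens to 85 mm and grips with 20 to 120 N. Pads are 22 mm wide; open, the fingers measure 114 mm over their backs; the gripper's body (76 mm by 85 mm) begins 54 mm behind the grasp point. The pads swing forward as they close: fully open they stand 13 mm farther back than shut.
Start: joints at [1.147, 0.332, -0.065, 1.46, 0.022, 1.35, -0.088], TCP at [0.244, -0.575, 0.207] pointing down, gripper open.
Joint ranges: [-2.6, 2.6], [-0.5, 2.12], [-1.47, 1.34], [0.16, 2.42], [-1.27, 4.41], [0.06, 2.06], [-2.6, 2.6]. Speed limits (rad/s): [2.22, 2.22, 2.79, 2.79, 3.14, 3.14, 3.14].

## Interface

Orientations are given as a unit quaternion [x, y, z, w].
In Python, from workcell import get_obs, camera, hand_in, tip_reach gives the robot as it stands. The module is installed in compiled form; this text tells all that it offers.
- The arm moves only by the tool move_arm, never from a script. Its argument "plan" is a list of rows, each an object with "delta_pos": the shift along the tool's x, y, z in a scale on which 1.0 is 0.6 m, a list of three; "turn": the turn, a rotation vector about the tool's x, y, z in shares of pi/2 rad (1.0 is pi/2 rad), a list of three; "fingers": the closure, from 0 (fully open) to 1 (shut). A call has 1 to 12 rows; each row is the pose to reach, as a shift and turn from the pose commanded when the call began, along the tool's axes at that moment; what a row does not reach only later rows make up. A row lasts 1/8 s, in which the tool goes at most 62.5 mm and 10.7 degrees, less where a joint would pass 70% of its speed; a pose out of reach is approached as far as the arm can. No shift or turn number may pass 1 either way. A call with a gripper value outside its range is refused whole. The fingers move at their own pace and stop on an object; "force" is the grip in N (left out, the last holds). Time passes only in rows, so rows that repeat a pose let the fingers close. It gives the time, the measured TCP pose, the force, the opening and the grip force at its end, in the units of the state.
- get_obs(): the state, without advancing time (a new reading comes with each control period).
- camera(name): name is "scene" or "top" or "wrist"; returns a dict with "color" (480x640x3 uint8, red, green, blue), "range_z" (480x640 float32, m along the optical axis (not along the pixel's ray), 0 where there is no reading), "fx", "fy", "cx", "cy" (pixels), "R" (3x3) and "t" (3): a world point X has camera coordinates R X + t; the wrist camera has in their place "tool_from_camera" (4x4, takes a point from camera to tool coordinates, whose origin is the TCP and whose axes are the flange's). Camera axes: x right, y down, z forward; pixel columns grow to the right and rows downward; lengths in m; the calibration is good to about 2 mm. A picture is of the moment at which its call begins: read the wrist's pose just before it.
- hand_in(): hands the job in; it is judged then, once.
The state is a dict: "clock": time; "joint_pos": joint angles; "joint_velocities": joint speeds; "tau": joint torques, N m; "position": TCP position; "ee_rot": TCP orientation; "ft_force": force on the tool from outside, world axes, zero at the start; "torque": the same for the moment, N m; "grip_width": opening from 0.0 (shut) to 1.0 (fully open); "grasp_force": force on a finger pad.
Only numpy, scipy, OpenCV 4.12 (cv2) and the standard library are available. Lean on these libraries where they do the work, as an engineer would, in place of code of your own. Each camera call takes 0.05 s, during which the arm holds its last target. There are 200 camera calls.

## Task

Push the turntable with the spice jars round until its one empty bay squarely faces the ledge at the front of its base. Then slide the short tin that stands on the ledge straight into that bay until it stands upright against the hub, with the bay still facing the ledge. All of it is done by pushing: lift nothing off the deck or the ledge, keep the five spice jars standing in their own bays, and leave the mill, bottle and shaker beside it where they are.

Things in the scene. Friction and masses are not known exactly. Their poses are not given: they have to be found in the camera images.
- base: Fixed wooden base of the turntable on the worktop. Origin on the turntable's axis at worktop height; its -x axis points to its front (roughly towards the robot), its y to the left seen from the robot, z up. A 12 mm board, 170 mm wide, under the turntable, with a ledge at the front (see ledge).
- ledge (a point): Middle of the flat top of the fixed ledge at the front of the base, 200 mm from the axis and 30 mm above the worktop. The ledge is 90 mm deep (155 to 245 mm in front of the axis) and 150 mm wide; 5 mm separate it from the turntable.
- turntable: Round wooden turntable, 300 mm across, deck top 28 mm above the worktop (2 mm below the ledge). Turns either way without stops on a pin in the base; light friction (about 0.1 N m plus 0.12 N m per rad/s of drag) stops it at once after it is let go. Origin on its axis at worktop height, z up. Its -x axis runs down the middle of the empty bay; six equal open bays of 60 degrees.
- hub (a point): Centre of the top of the turntable's round wooden hub: on the axis, about 72 mm above the worktop. The hub's radius is 52 mm. From it six radial fins, 6 mm thick, top 62 mm above the worktop, run out to 140 mm from the axis and divide the bays.
- post (a point): Top of one of the six upright steel posts at the rim, one at the outer end of each fin: 12 mm thick, 142 mm from the axis, tops 95 mm above the worktop. The posts lie at 30, 90, 150, 210, 270 and 330 degrees about the turntable's z from its -x axis (empty bay); this one is at 30. It turns with the turntable.
- bay_mouth (a point): Point on the deck on the centre line of the empty bay, 120 mm from the axis; turns with the turntable.
- bay_seat (a point): Point on the deck in the empty bay on its centre line, 90 mm from the axis, where the middle of the tin is when the tin touches the hub; turns with the turntable.
- front (a point): Fixed point 28 mm above the worktop, 120 mm from the axis straight towards the middle of the ledge: bay_mouth is here when the empty bay squarely faces the ledge.
- tin: The short wide tomato tin that stands on the ledge: a closed round tin, 75 mm thick, 58 mm tall, about 0.25 kg. Origin at the centre of its underside, z up.
- jar_1: Glass spice jar with a red cap, 42 mm thick (cap 45 mm), 106 mm tall, that stands loose in its bay of the turntable, about 77 mm from the axis, 60 degrees about z from the empty bay; it can tip over if the turntable is jerked. Origin at the centre of its underside.
- jar_2: Glass spice jar with a red cap, 42 mm thick (cap 45 mm), 106 mm tall, that stands loose in its bay of the turntable, about 77 mm from the axis, 120 degrees about z from the empty bay; it can tip over if the turntable is jerked. Origin at the centre of its underside.
- jar_3: Glass spice jar with a red cap, 42 mm thick (cap 45 mm), 106 mm tall, that stands loose in its bay of the turntable, about 77 mm from the axis, 180 degrees about z from the empty bay; it can tip over if the turntable is jerked. Origin at the centre of its underside.
- jar_4: Glass spice jar with a red cap, 42 mm thick (cap 45 mm), 106 mm tall, that stands loose in its bay of the turntable, about 77 mm from the axis, 240 degrees about z from the empty bay; it can tip over if the turntable is jerked. Origin at the centre of its underside.
- jar_5: Glass spice jar with a red cap, 42 mm thick (cap 45 mm), 106 mm tall, that stands loose in its bay of the turntable, about 77 mm from the axis, 300 degrees about z from the empty bay; it can tip over if the turntable is jerked. Origin at the centre of its underside.
- pepper_mill: Wooden pepper mill, 58 mm thick, 170 mm tall, on the worktop to the right of the turntable. Origin at the centre of its underside.
- oil_bottle: Green glass oil bottle, 61 mm thick, 268 mm tall, on the worktop to the right of the turntable. Origin at the centre of its underside.
- salt_shaker: Glass salt shaker with a grey top, 44 mm thick, 90 mm tall, on the worktop to the right of the turntable. Origin at the centre of its underside.
Not all that is in view belongs to the job. What is shaped like the tin but red is not meant.

How it is judged:
On the way:
1. the empty bay faces the ledge (within 14 degrees) and the turntable stands still, the tin still on the ledge (horizontal distance between bay_mouth and front below 0.029 m and angular speed of turntable below 0.1 rad/s and horizontal distance between tin and turntable above 0.15 m), for 0.2 s.
At the end, for the whole second after the job is handed in: The empty bay faces the ledge within 12 degrees (bay_mouth within 25 mm of front), the tin stands upright on the deck in that bay, against the hub to within 10 mm, the five spice jars stand upright in their bays within 100 mm of the axis, and all is at rest (horizontal distance between bay_mouth and front below 0.025 m and horizontal distance between each of tin, jar_1, jar_2, jar_3, jar_4, jar_5 and turntable below 0.1 m and horizontal distance between tin and bay_seat below 0.025 m and height (world z) of tin below 0.032 m and angle between each of tin, jar_1, jar_2, jar_3, jar_4, jar_5's own z axis and vertical below 0.1 rad and linear speed of tin below 0.02 m/s and angular speed of turntable below 0.05 rad/s); the robot touches nothing.
It fails at once if the tin is lifted (more than 10 mm above the ledge) (height (world z) of tin above 0.04 m).
It fails at once if the tin is tipped by more than 25 degrees or pushed off the base (angle between tin's own z axis and vertical above 0.44 rad or height (world z) of tin below 0.018 m).
It fails at once if one of the five spice jars is lifted by more than 10 mm, tipped over or pushed out of its bay (height (world z) of any of jar_1, jar_2, jar_3, jar_4, jar_5 above 0.038 m or angle between any of jar_1, jar_2, jar_3, jar_4, jar_5's own z axis and vertical above 0.44 rad or horizontal distance between any of jar_1, jar_2, jar_3, jar_4, jar_5 and turntable above 0.125 m).
It fails at once if the pepper mill, oil bottle or salt shaker is moved by more than 20 mm (distance of any of pepper_mill, oil_bottle, salt_shaker from where it was at the start of the episode above 0.02 m).
It also fails if it takes over 72 s, if anything falls off the work surface, if the arm or the gripper's body presses on something with over 40 N, if the wrist force passes 120 N, or if a joint passes its speed limit or range.

## Working session

There is one attempt and no reset: what is moved stays moved. The work goes in short steps, Python scripts to look and compute and a tool call to move; the robot and the scene stay as the last step left them, time stands still between calls to the robot, and variables do not carry over. Pictures are saved under pics/ and viewed, at most 10 in all, crops included, and the job is handed in when it is done.

Besides the shell and the picture viewer there is one more tool, called after "Request:" by a JSON object that holds its "name" and its "arguments", one argument or row to a line. move_arm: Moves the arm, as the interface text tells. Its arguments: {"type":"object","properties":{"plan":{"type":"array","items":{"type":"object","properties":{"delta_pos":{"type":"array","items":{"type":"number"}},"turn":{"type":"array","items":{"type":"number"}},"fingers":{"type":"number"}}}},"force":{"type":"number"}},"required":["plan"]}

```bash
mkdir -p pics; cat > h.py <<'E'
import numpy as np, cv2
from workcell import get_obs, camera, hand_in, tip_reach
def pts(c):
    v,u=np.mgrid[0:480,0:640]; z=c["range_z"].astype(float)
    P=np.stack([(u-c["cx"])*z/c["fx"],(v-c["cy"])*z/c["fy"],z],-1)
    W=(P-c["t"])@c["R"]; W[z==0]=np.nan
    return W
E
python3 - <<'E'
from h import *
o=get_obs(); print({k:np.round(v,3) for k,v in o.items()}, tip_reach)
for n in("scene","top"):
    c=camera(n); cv2.imwrite(f"pics/{n}0.png",c["color"][...,::-1]); np.savez(f"{n}0.npz",**c)
    print(n,"cam pos",-c["R"].T@c["t"])
E
```

```text
{'clock': np.float64(0.0), 'joint_pos': array([ 1.147,  0.333, -0.065,  1.461,  0.022,  1.35 , -0.088]), 'joint_velocities': array([ 0.   , -0.001,  0.002, -0.   ,  0.   , -0.002, -0.   ]), 'tau': array([-0.0000e+00, -6.2546e+01,  4.9000e-02, -3.9161e+01,  1.6000e-02,
        1.0000e-02, -0.0000e+00]), 'position': array([ 0.244, -0.575,  0.207]), 'ee_rot': array([ 0.98 ,  0.199, -0.   , -0.001]), 'ft_force': array([ 0.06 , -0.194, -0.337]), 'torque': array([ 0.015, -0.023, -0.029]), 'grasp_force': np.float64(0.0), 'grip_width': np.float64(1.003)} 0.011
scene cam pos [-0.11232757 -0.9839104   0.95598169]
top cam pos [ 0.11157233 -0.07986487  1.51698591]
```

View pics/top0.png

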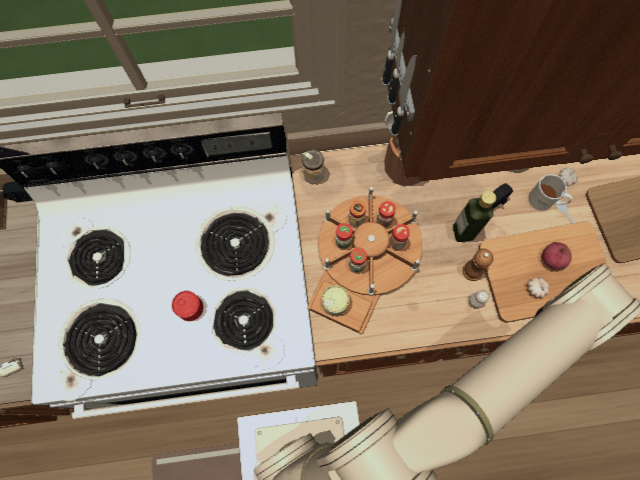

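View pics/scene0.png

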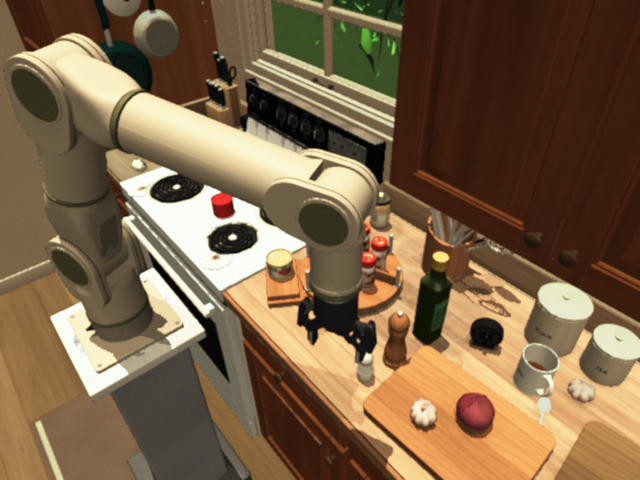

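The top view shows the turntable hub at about (371,239), the tin at (336,300) on the ledge (342,304), and the empty bay at lower right, around (395,262). The mill (480,262), bottle (473,217) and shaker (479,298) stand to the right. Next I measure these.

```bash
cat >> h.py <<'E'
def onplane(c,u,v,z):
    d=c["R"].T@np.array([(u-c["cx"])/c["fx"],(v-c["cy"])/c["fy"],1.]); o=-c["R"].T@c["t"]
    return o+d*(z-o[2])/d[2]
def circ(P):
    A=np.c_[2*P[:,:2],np.ones(len(P))]; s=np.linalg.lstsq(A,(P[:,:2]**2).sum(1),rcond=None)[0]
    return s[:2],np.sqrt(s[2]+s[0]**2+s[1]**2)
E
python3 - <<'E'
from h import *
c=dict(np.load("top0.npz")); W=pts(c)
for n,(u,v) in dict(hub=(371,239),tin=(336,300),ledge=(358,318),deck=(395,265),deckR=(410,255),mill=(483,257),bottle=(489,197),shaker=(481,296),work=(440,300),canister=(313,160),mill2=(478,262)).items():
    print(n,W[v,u].round(3))
z=W[...,2]; reg=np.zeros(z.shape,bool); reg[185:340,300:430]=1
def cl(m):
    m=(m&reg).astype(np.uint8); n,l,s,ce=cv2.connectedComponentsWithStats(m)
    return [(np.round(ce[i],1),s[i,4],np.nanmean(W[l==i],0).round(3)) for i in range(1,n) if s[i,4]>3]
print("hub72");[print(*x) for x in cl(abs(z-.072)<.005)]
print("tin88");[print(*x) for x in cl(abs(z-.088)<.006)]
print("caps");[print(*x) for x in cl(abs(z-.134)<.012)]
print("posts95");[print(*x) for x in cl((z>.078)&(z<.11))]
# deck contour
m=((z>.02)&(z<.036)&reg).astype(np.uint8)
cs=max(cv2.findContours(m,0,1)[0],key=cv2.contourArea)
print(cv2.boundingRect(cs))
im=cv2.resize(c["color"][180:345,295:510,::-1],None,fx=3.6,fy=3.6,interpolation=cv2.INTER_CUBIC); cv2.imwrite("pics/crop.png",im)
E
```

```text
hub [ 0.57  -0.262  0.075]
tin [ 0.409 -0.141  0.089]
ledge [ 0.363 -0.196  0.034]
deck [ 0.5   -0.323  0.027]
deckR [ 0.523 -0.37   0.027]
mill [ 0.458 -0.533  0.152]
bottle [ 0.58  -0.545  0.263]
shaker [ 0.37  -0.527  0.083]
work [ 0.39  -0.438 -0.01 ]
canister [ 0.822 -0.131  0.098]
mill2 [ 0.449 -0.521  0.139]
hub72
[369.5 192. ] 4 [ 0.712 -0.28   0.073]
[326.9 214.7] 7 [ 0.658 -0.15   0.075]
[380.6 221.6] 15 [ 0.618 -0.297  0.072]
[413.5 216.3] 6 [ 0.622 -0.392  0.071]
[355.4 221.6] 17 [ 0.628 -0.227  0.072]
[389.4 222. ] 5 [ 0.614 -0.321  0.072]
[371. 238.] 790 [ 0.574 -0.263  0.072]
[339.  244.2] 6 [ 0.568 -0.172  0.071]
[394.1 244.5] 8 [ 0.546 -0.323  0.072]
[345.  244.7] 6 [ 0.564 -0.188  0.072]
[349. 251.] 4 [ 0.546 -0.197  0.068]
[326.5 263.2] 4 [ 0.518 -0.13   0.073]
[358.9 267.9] 15 [ 0.493 -0.216  0.073]
[414.8 264.8] 4 [ 0.482 -0.37   0.071]
[330.5 312.5] 4 [ 0.381 -0.122  0.073]
tin88
[370.8 190. ] 6 [ 0.711 -0.283  0.088]
[326.2 211.9] 12 [ 0.661 -0.148  0.09 ]
[414.4 213.6] 8 [ 0.623 -0.392  0.088]
[355.6 219.5] 27 [ 0.628 -0.226  0.088]
[384.4 220.3] 25 [ 0.615 -0
[... 347 characters left out ...]
] 213 [ 0.643 -0.231  0.134]
[386.4 208.8] 220 [ 0.631 -0.309  0.134]
[343.3 230.9] 222 [ 0.584 -0.184  0.134]
[400.4 232. ] 226 [ 0.56  -0.336  0.134]
[357.6 255.6] 230 [ 0.51  -0.212  0.134]
posts95
[370.6 188.8] 20 [ 0.713 -0.282  0.093]
[326.6 211.4] 20 [ 0.662 -0.149  0.092]
[414.5 212.8] 22 [ 0.625 -0.392  0.091]
[355.6 218.5] 71 [ 0.629 -0.226  0.094]
[383.8 218.6] 74 [ 0.618 -0.304  0.095]
[397.  241.4] 65 [ 0.547 -0.329  0.095]
[342.4 240.7] 65 [ 0.57  -0.181  0.094]
[326.1 260.2] 23 [ 0.521 -0.129  0.092]
[355.4 265. ] 59 [ 0.496 -0.206  0.094]
[416.1 261.6] 22 [ 0.485 -0.371  0.09 ]
[334.5 298.6] 610 [ 0.414 -0.138  0.085]
[371.4 286.5] 21 [ 0.432 -0.24   0.092]
(318, 219, 99, 77)
```

View pics/crop.png

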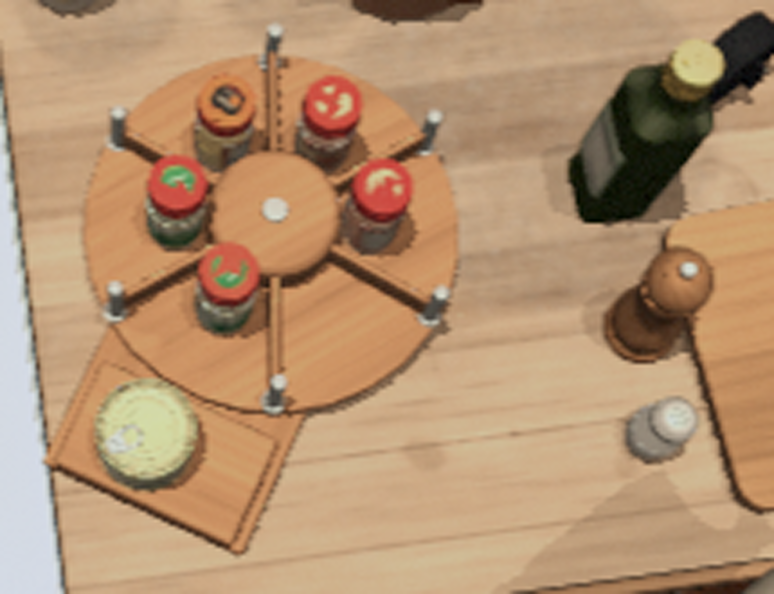

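The crop shows the ledge at about (48-303, 330-550). Its front edge runs (48,462)→(238,550) and the tin is at (147,432). The empty bay lies between the posts at (275,395) and (436,305). Next I work out the ledge direction and the angles.

```bash
python3 - <<'E'
from h import *
c=dict(np.load("top0.npz")); W=pts(c); z=W[...,2]
posts=np.array([[.713,-.282],[.662,-.149],[.625,-.392],[.521,-.129],[.485,-.371],[.432,-.240]])
C,r=circ(posts); print("axis",C,r, np.degrees(np.arctan2(*(posts-C).T[::-1]))%360)
for p in [(48,462),(238,550),(303,415)]:
    q=onplane(c,295+p[0]/3.6,180+p[1]/3.6,.03); d=q[:2]-C; print(q.round(3),np.hypot(*d))
a=onplane(c,295+48/3.6,180+462/3.6,.03)[:2]; b=onplane(c,295+238/3.6,180+550/3.6,.03)[:2]
m=(a+b)/2; e=(b-a); print("front edge len",np.hypot(*e),"mid",m,"dist",np.hypot(*(m-C)),"ang mid",np.degrees(np.arctan2(*(m-C)[::-1]))%360,"normal", (np.degrees(np.arctan2(e[1],e[0]))-90)%360)
mask=np.zeros(z.shape,bool); mask[280:325,312:362]=1
T=W[mask&(z>.083)&(z<.093)]; lo,hi=np.percentile(T[:,:2],[0.5,99.5],axis=0); print("tin",(lo+hi)/2,hi-lo,len(T))
cs=max(cv2.findContours((mask&(z>.082)).astype(np.uint8),0,1)[0],key=cv2.contourArea)[:,0]
print("tin circ",circ(np.array([onplane(c,u,v,.088) for u,v in cs])))
t=(lo+hi)/2-C; print("tin r,ang",np.hypot(*t),np.degrees(np.arctan2(t[1],t[0])))
for n,(sl,zz) in dict(bottle=((slice(185,250),slice(450,505)),(0.03,.3)),mill=((slice(240,290),slice(460,500)),(.03,.2)),shaker=((slice(285,312),slice(465,495)),(.03,.12))).items():
    w=W[sl].reshape(-1,3); w=w[(w[:,2]>zz[0])&(w[:,2]<zz[1])]; print(n,w.min(0).round(3),w.max(0).round(3))
E
```

```text
axis [ 0.57301359 -0.2600901 ] 0.14181238146959443 [351.1045481   51.30425363 291.50966965 111.64205976 231.56591342
 171.89168009]
[ 0.408 -0.065  0.03 ] 0.2556744908963366
[ 0.323 -0.199  0.03 ] 0.25791818486001156
[ 0.419 -0.264  0.03 ] 0.1544848823226205
front edge len 0.15906056019006312 mid [ 0.36540515 -0.13156271] dist 0.24417320130656808 ang mid 148.2389484160397 normal 147.38892575377545
tin [ 0.41450881 -0.13746076] [0.07298949 0.07187305] 453
tin circ (array([ 0.41406661, -0.13768941]), np.float64(0.03650439147256041))
tin r,ang 0.20040389269788753 142.27219488722145
bottle [ 0.481 -0.67   0.03 ] [ 0.682 -0.51   0.269]
mill [ 0.434 -0.564  0.031] [ 0.486 -0.513  0.168]
shaker [ 0.353 -0.548  0.03 ] [ 0.393 -0.509  0.086]
```

The rows are not in the units I measure in: shifts go in shares of 0.6 m and turns go in shares of pi/2 rad. I convert before sending: 0.326 m is 0.5433, 0.3 m is 0.5.

Request:
{"name": "move_arm", "arguments": {
  "plan": [
    {"delta_pos": [0.0833, -0.0167, 0], "turn": [0, 0, 0], "fingers": 1},
    {"delta_pos": [0.1667, -0.0333, 0], "turn": [0, 0, 0], "fingers": 1},
    {"delta_pos": [0.25, -0.05, 0], "turn": [0, 0, 0], "fingers": 1},
    {"delta_pos": [0.3333, -0.0667, 0], "turn": [0, 0, 0], "fingers": 1},
    {"delta_pos": [0.4167, -0.0833, 0], "turn": [0, 0, 0], "fingers": 1},
    {"delta_pos": [0.5, -0.0933, 0], "turn": [0, 0, 0], "fingers": 1},
    {"delta_pos": [0.5433, -0.1017, 0], "turn": [0, 0, 0], "fingers": 1},
    {"delta_pos": [0.5433, -0.1017, 0], "turn": [0, 0, 0], "fingers": 1},
    {"delta_pos": [0.5433, -0.1017, 0.0667], "turn": [0, 0, 0], "fingers": 1},
    {"delta_pos": [0.5433, -0.1017, 0.1333], "turn": [0, 0, 0], "fingers": 1},
    {"delta_pos": [0.5433, -0.1017, 0.1667], "turn": [0, 0, 0], "fingers": 1},
    {"delta_pos": [0.5433, -0.1017, 0.1667], "turn": [0, 0, 0], "fingers": 1}
  ],
  "force": 40
}}

```text
clock: 1.6
position: [0.5191, -0.3923, 0.1063]
ee_rot: [0.98, 0.199, -0.001, -0.001]
ft_force: [-0.1, 1.5, 0.1]
grip_width: 0.002
grasp_force: 0.0
```

```bash
cat >> h.py <<'E'
from scipy.spatial.transform import Rotation as Ro
C=np.array([.573,-.260]); F=147.7
def pol(a,r=.142): return C+r*np.array([np.cos(np.radians(a)),np.sin(np.radians(a))])
def deltas(targets):
    o=get_obs(); R=Ro.from_quat(o["ee_rot"])
    for t in targets: print(np.round(t,3),"->",R.inv().apply(np.array(t)-o["position"]).round(3))
def look(tag):
    im=np.hstack([cv2.resize(camera(n)["color"][s][...,::-1],(400,400),interpolation=cv2.INTER_CUBIC) for n,s in (("scene",np.s_[180:380,240:440]),("top",np.s_[180:340,300:460]))])
    cv2.imwrite(f"pics/{tag}.png",im)
E
python3 - <<'E'
from h import *
look("a")
deltas([[*pol(a),.089] for a in (248,242,236,230,224,218,212,206,200,194,190,186,184)])
E
```

```text
[ 0.52  -0.392  0.089] -> [-0.    -0.001  0.02 ]
[ 0.506 -0.385  0.089] -> [-0.01  -0.013  0.02 ]
[ 0.494 -0.378  0.089] -> [-0.019 -0.025  0.02 ]
[ 0.482 -0.369  0.089] -> [-0.027 -0.037  0.02 ]
[ 0.471 -0.359  0.089] -> [-0.033 -0.051  0.02 ]
[ 0.461 -0.347  0.089] -> [-0.037 -0.065  0.02 ]
[ 0.453 -0.335  0.089] -> [-0.04 -0.08  0.02]
[ 0.445 -0.322  0.089] -> [-0.042 -0.094  0.02 ]
[ 0.44  -0.309  0.089] -> [-0.042 -0.109  0.02 ]
[ 0.435 -0.294  0.089] -> [-0.04  -0.124  0.02 ]
[ 0.433 -0.285  0.089] -> [-0.038 -0.134  0.02 ]
[ 0.432 -0.275  0.089] -> [-0.036 -0.143  0.02 ]
[ 0.431 -0.27   0.089] -> [-0.034 -0.148  0.02 ]
```

View pics/a.png

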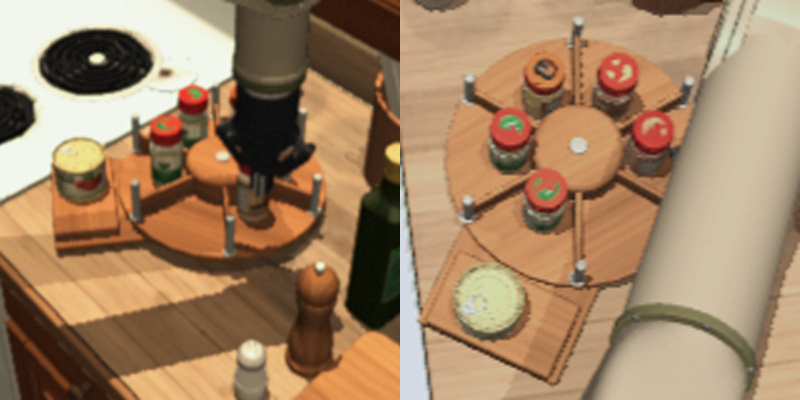

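Scaled: -0.065 m is -0.1083, -0.03 m is -0.05.

Request:
{"name": "move_arm", "arguments": {
  "plan": [
    {"delta_pos": [0, 0, 0.0167], "turn": [0, 0, 0], "fingers": 1},
    {"delta_pos": [0, 0, 0.03], "turn": [0, 0, 0], "fingers": 1},
    {"delta_pos": [-0.0083, -0.0117, 0.03], "turn": [0, 0, 0], "fingers": 1},
    {"delta_pos": [-0.0167, -0.0217, 0.03], "turn": [0, 0, 0], "fingers": 1},
    {"delta_pos": [-0.025, -0.0317, 0.03], "turn": [0, 0, 0], "fingers": 1},
    {"delta_pos": [-0.0317, -0.0417, 0.03], "turn": [0, 0, 0], "fingers": 1},
    {"delta_pos": [-0.0383, -0.0517, 0.03], "turn": [0, 0, 0], "fingers": 1},
    {"delta_pos": [-0.045, -0.0617, 0.03], "turn": [0, 0, 0], "fingers": 1},
    {"delta_pos": [-0.05, -0.0733, 0.03], "turn": [0, 0, 0], "fingers": 1},
    {"delta_pos": [-0.055, -0.085, 0.03], "turn": [0, 0, 0], "fingers": 1},
    {"delta_pos": [-0.0583, -0.0967, 0.03], "turn": [0, 0, 0], "fingers": 1},
    {"delta_pos": [-0.0617, -0.1083, 0.03], "turn": [0, 0, 0], "fingers": 1}
  ]
}}

```text
clock: 3.2
position: [0.4606, -0.3463, 0.0894]
ee_rot: [0.98, 0.199, 0.0, 0.0]
ft_force: [0.0, 0.0, 0.4]
grip_width: 0.003
grasp_force: 0.0
```

```bash
cat >> h.py <<'E'
def table():
    c=camera("top"); W=pts(c); z=W[...,2]; d=W[...,:2]-C; r=np.hypot(d[...,0],d[...,1])
    m=((z>.08)&(z<.10)&(abs(r-.142)<.012)).astype(np.uint8)
    n,l,s,ce=cv2.connectedComponentsWithStats(m)
    for i in range(1,n):
        if 8<s[i,4]<40:
            p=d[l==i].mean(0); a=np.degrees(np.arctan2(p[1],p[0]))%360; print("post",round(a,1),"mod60",round(a%60,1),s[i,4],np.hypot(*p).round(3))
    m=((z>.122)&(z<.146)&(r<.125)).astype(np.uint8)
    n,l,s,ce=cv2.connectedComponentsWithStats(m)
    for i in range(1,n):
        if s[i,4]>100: p=d[l==i].mean(0); print("cap",round(np.degrees(np.arctan2(p[1],p[0]))%360,1),np.hypot(*p).round(3),s[i,4])
    m=(z>.081)&(z<.095)&(r>.165)&(r<.24)&(np.cos(np.arctan2(d[...,1],d[...,0])-np.radians(F))>.7)
    T=d[m]; T=T[:,:]; print("tin",(np.percentile(T,1,axis=0)+np.percentile(T,99,axis=0))/2+C if len(T) else None,len(T))
E
python3 - <<'E'
from h import *
print({k:np.round(get_obs()[k],3) for k in("position","ft_force","clock")}); table()
deltas([[*pol(a),.089] for a in (218,215,212,209,206,203,200,197,194,191,188,186)])
E
```

```text
{'position': array([ 0.461, -0.346,  0.089]), 'ft_force': array([0.035, 0.017, 0.442]), 'clock': np.float64(3.2)}
post 351.2 mod60 51.2 20 0.142
post 51.1 mod60 51.1 18 0.142
post 111.7 mod60 51.7 22 0.141
post 171.8 mod60 51.8 18 0.142
cap 22.8 0.076 218
cap 319.6 0.076 223
cap 82.0 0.076 221
cap 261.3 0.072 177
cap 142.3 0.079 228
tin [ 0.41430107 -0.13776021] 548
[ 0.461 -0.347  0.089] -> [0.    0.002 0.   ]
[ 0.457 -0.341  0.089] -> [-0.002 -0.005  0.   ]
[ 0.453 -0.335  0.089] -> [-0.003 -0.013  0.   ]
[ 0.449 -0.329  0.089] -> [-0.004 -0.02   0.   ]
[ 0.445 -0.322  0.089] -> [-0.005 -0.027  0.   ]
[ 0.442 -0.315  0.089] -> [-0.005 -0.035  0.   ]
[ 0.44  -0.309  0.089] -> [-0.005 -0.042  0.   ]
[ 0.437 -0.302  0.089] -> [-0.004 -0.05   0.   ]
[ 0.435 -0.294  0.089] -> [-0.003 -0.057  0.   ]
[ 0.434 -0.287  0.089] -> [-0.002 -0.064  0.   ]
[ 0.432 -0.28   0.089] -> [ 0.    -0.072  0.   ]
[ 0.432 -0.275  0.089] -> [ 0.001 -0.076  0.   ]
```

```bash
python3 - <<'E'
from h import *
w=camera("wrist"); s=camera("scene")
im=np.hstack([cv2.resize(w["color"][...,::-1],(400,300)),cv2.resize(s["color"][190:310,260:420,::-1],(400,300),interpolation=cv2.INTER_CUBIC)]); cv2.imwrite("pics/b.png",im)
T=w["tool_from_camera"]; print(T.round(3))
for n,p in dict(tip=[*get_obs()["position"][:2],.078],post=[*pol(231.5),.095]).items():
    q=s["R"]@np.array(p)+s["t"]; u=s["fx"]*q[0]/q[2]+s["cx"]; v=s["fy"]*q[1]/q[2]+s["cy"]; print(n,(u-260)*2.5+400,(v-190)*2.5)
E
```

```text
[[ 0.    -0.966 -0.258  0.064]
 [ 1.     0.    -0.     0.   ]
 [ 0.    -0.258  0.966 -0.167]
 [ 0.     0.     0.     1.   ]]
tip 602.9566119264266 254.38597296063477
post 636.3297218030998 244.85320349990673
```

View pics/b.png

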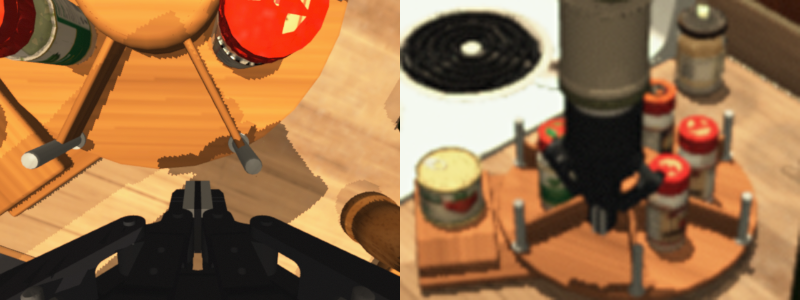

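Wrist view: the shut fingertips are at (195,190) and the post at (245,160) is untouched. Scene view: the tips are at (600,232), higher than the predicted (603,254), so they passed over the post. Next I measure the tip height.

```bash
python3 - <<'E'
from h import *
w=camera("wrist"); z=w["range_z"].astype(float); v,u=np.mgrid[0:480,0:640]
P=np.stack([(u-w["cx"])*z/w["fx"],(v-w["cy"])*z/w["fy"],z],-1); T=w["tool_from_camera"]
Q=P@T[:3,:3].T+T[:3,3]
for (a,b) in [(306,292),(320,292),(320,300),(310,300),(306,310),(300,330),(320,330),(290,305),(345,310),(395,265),(380,240)]: print((a,b),Q[b,a].round(4))
o=get_obs(); R=Ro.from_quat(o["ee_rot"]); print("post top world",(R.apply(Q[265,400])+o["position"]).round(3),(R.apply(Q[262,412])+o["position"]).round(3))
E
```

```text
(306, 292) [ 0.0092 -0.0032 -0.0305]
(320, 292) [ 0.0095  0.0016 -0.0312]
(320, 300) [ 0.01    0.0015 -0.0393]
(310, 300) [ 0.0101 -0.0017 -0.0394]
(306, 310) [ 0.0098 -0.0028 -0.0464]
(300, 330) [ 0.0097 -0.0042 -0.0596]
(320, 330) [ 0.0092  0.0013 -0.0586]
(290, 305) [ 0.0056 -0.0085 -0.033 ]
(345, 310) [ 0.0054  0.0097 -0.0366]
(395, 265) [ 0.0106  0.0315 -0.0052]
(380, 240) [0.0133 0.0295 0.023 ]
post top world [ 0.484 -0.373  0.096] [ 0.487 -0.377  0.095]
```

```bash
python3 - <<'E'
from h import *
w=camera("wrist"); z=w["range_z"].astype(float); v,u=np.mgrid[0:480,0:640]
P=np.stack([(u-w["cx"])*z/w["fx"],(v-w["cy"])*z/w["fy"],z],-1); T=w["tool_from_camera"]
Q=P@T[:3,:3].T+T[:3,3]
for b in range(270,306,3): print(b,[Q[b,a].round(3).tolist() for a in (300,308,318,326)])
s=camera("scene"); W=pts(s); p=get_obs()["position"]; print(p)
m=(np.hypot(W[...,0]-p[0],W[...,1]-p[1])<.03)&(W[...,2]>.07); Z=W[m][:,2]; print(np.sort(Z)[:20].round(3), np.histogram(Z,np.arange(.07,.2,.01)))
E
```

```text
270 [[-0.026, -0.01, 0.097], [-0.026, -0.005, 0.097], [-0.026, 0.001, 0.097], [-0.026, 0.007, 0.096]]
273 [[-0.028, -0.01, 0.096], [-0.028, -0.005, 0.097], [-0.028, 0.001, 0.096], [-0.028, 0.007, 0.096]]
276 [[-0.03, -0.01, 0.096], [-0.03, -0.005, 0.097], [-0.03, 0.001, 0.095], [-0.03, 0.007, 0.096]]
279 [[-0.032, -0.01, 0.096], [-0.032, -0.005, 0.096], [-0.033, 0.001, 0.097], [-0.033, 0.007, 0.097]]
282 [[-0.034, -0.01, 0.096], [-0.034, -0.005, 0.096], [-0.035, 0.001, 0.097], [-0.035, 0.007, 0.098]]
285 [[-0.037, -0.01, 0.097], [-0.037, -0.005, 0.096], [-0.037, 0.001, 0.096], [-0.037, 0.007, 0.096]]
288 [[-0.039, -0.01, 0.097], [-0.039, -0.005, 0.097], [-0.038, 0.002, 0.096], [-0.039, 0.007, 0.096]]
291 [[0.01, -0.005, -0.031], [0.01, -0.003, -0.031], [0.01, 0.001, -0.031], [0.009, 0.004, -0.03]]
294 [[0.009, -0.005, -0.033], [0.01, -0.002, -0.034], [0.01, 0.001, -0.033], [0.01, 0.004, -0.033]]
297 [[0.01, -0.005, -0.036], [0.009, -0.002, -0.034], [0.01, 0.001, -0.036], [0.01, 0.003, -0.037]]
300 [[0.01, -0.005, -0.039], [0.064, 0.0, -0.167], [0.009, 0.001, -0.038], [0.009, 0.003, -0.038]]
303 [[0.009, -0.005, -0.04], [0.009, -0.002, -0.04], [0.01, 0.001, -0.042], [0.01, 0.003, -0.041]]
[ 0.46096686 -0.34691306  0.08939269]
[0.095 0.117 0.118 0.118 0.119 0.119 0.119 0.121 0.122 0.123 0.123 0.123
 0.123 0.123 0.123 0.124 0.125 0.125 0.125 0.125] (array([ 0,  0,  1,  0,  6, 26, 33, 31, 31, 76, 54, 41]), array([0.07, 0.08, 0.09, 0.1 , 0.11, 0.12, 0.13, 0.14, 0.15, 0.16, 0.17,
       0.18, 0.19]))
```

```bash
python3 - <<'E'
from h import *
w=camera("wrist"); z=w["range_z"].astype(float); v,u=np.mgrid[0:480,0:640]
P=np.stack([(u-w["cx"])*z/w["fx"],(v-w["cy"])*z/w["fy"],z],-1); T=w["tool_from_camera"]
Q=P@T[:3,:3].T+T[:3,3]; m=(z>0)&(Q[...,2]<0)&(abs(Q[...,1])<.09)&(v>285); q=Q[m]
for lo in np.arange(-.13,0,.01):
    s=q[(q[:,2]>=lo)&(q[:,2]<lo+.01)]
    if len(s): print(round(lo,2),len(s),s[:,:2].min(0).round(3),s[:,:2].max(0).round(3))
s=camera("scene"); W=pts(s); p=get_obs()["position"]; d=W-p
h=np.hypot(d[...,0],d[...,1]); 
for lo in np.arange(.02,.2,.01):
    mm=(d[...,2]>=lo)&(d[...,2]<lo+.01)&(h<.08); 
    R=Ro.from_quat(get_obs()["ee_rot"]); 
    if mm.sum()>3: e=R.inv().apply(d[mm]); print("tool z",-round(lo,2),mm.sum(),np.percentile(e[:,:2],2,axis=0).round(3),np.percentile(e[:,:2],98,axis=0).round(3))
E
```

```text
-0.13 72 [ 0.019 -0.018] [0.02  0.018]
-0.12 8040 [ 0.009 -0.05 ] [0.019 0.052]
-0.11 19704 [-0.001 -0.056] [0.017 0.057]
-0.1 16683 [-0.009 -0.054] [0.017 0.055]
-0.09 10543 [-0.01  -0.045] [0.016 0.046]
-0.08 8246 [-0.013 -0.038] [0.013 0.038]
-0.07 2532 [-0.014 -0.03 ] [0.013 0.029]
-0.06 979 [-0.011 -0.014] [0.011 0.014]
-0.05 1165 [ 0.005 -0.014] [0.01  0.014]
-0.04 898 [ 0.005 -0.014] [0.01  0.014]
-0.03 68 [ 0.005 -0.009] [0.01  0.009]
tool z -0.02 4 [-0.008 -0.008] [0.072 0.031]
tool z -0.03 33 [-0.013 -0.017] [0.073 0.031]
tool z -0.04 36 [-0.012 -0.015] [0.002 0.012]
tool z -0.05 29 [-0.013 -0.015] [0.004 0.012]
tool z -0.06 29 [-0.013 -0.014] [-0.003  0.015]
tool z -0.07 91 [-0.015 -0.034] [0.009 0.029]
tool z -0.08 92 [-0.014 -0.04 ] [0.01  0.036]
tool z -0.09 92 [-0.018 -0.049] [0.009 0.044]
tool z -0.1 100 [-0.018 -0.053] [-0.001  0.052]
tool z -0.11 174 [-0.018 -0.061] [0.012 0.059]
tool z -0.12 135 [-0.021 -0.056] [0.006 0.053]
tool z -0.13 97 [-0.02  -0.039] [0.006 0.04 ]
tool z -0.14 26 [-0.012 -0.039] [0.008 0.037]
tool z -0.15 50 [-0.037 -0.025] [0.003 0.036]
tool z -0.16 111 [-0.038 -0.027] [0.004 0.036]
tool z -0.17 98 [-0.037 -0.029] [0.01  0.035]
tool z -0.18 114 [-0.038 -0.027] [0.009 0.036]
tool z -0.19 157 [-0.038 -0.028] [0.009 0.034]
```

Both cameras agree that the shut fingertips are 28 mm behind the reported TCP. The stated 11 mm ahead is wrong by about 39 mm, so I will command heights 39 mm lower. I go back over the post and come down behind it.

Scaled: 0.061 m is 0.1017, 0.039 m is 0.065.

Request:
{"name": "move_arm", "arguments": {
  "plan": [
    {"delta_pos": [0.0283, 0.0567, 0], "turn": [0, 0, 0], "fingers": 1},
    {"delta_pos": [0.0567, 0.1017, 0], "turn": [0, 0, 0], "fingers": 1},
    {"delta_pos": [0.0567, 0.1017, 0], "turn": [0, 0, 0], "fingers": 1},
    {"delta_pos": [0.0567, 0.1017, 0.0333], "turn": [0, 0, 0], "fingers": 1},
    {"delta_pos": [0.0567, 0.1017, 0.065], "turn": [0, 0, 0], "fingers": 1},
    {"delta_pos": [0.0567, 0.1017, 0.065], "turn": [0, 0, 0], "fingers": 1}
  ]
}}

```text
clock: 4.35
position: [0.514, -0.3885, 0.0476]
ee_rot: [0.98, 0.199, -0.002, -0.002]
ft_force: [0.5, -0.3, 1.0]
grip_width: -0.003
grasp_force: 0.0
```

```bash
python3 - <<'E'
from h import *
print({k:np.round(get_obs()[k],3) for k in("position","ft_force","clock")})
deltas([[*pol(a),.05] for a in (242,239,236,233,230,227,224,221,218,215,212,209,206,203,200,197,194,191,188,186)])
E
```

```text
{'position': array([ 0.514, -0.388,  0.048]), 'ft_force': array([ 0.533, -0.326,  0.989]), 'clock': np.float64(4.35)}
[ 0.506 -0.385  0.05 ] -> [-0.006 -0.006 -0.002]
[ 0.5   -0.382  0.05 ] -> [-0.01  -0.012 -0.002]
[ 0.494 -0.378  0.05 ] -> [-0.015 -0.018 -0.002]
[ 0.488 -0.373  0.05 ] -> [-0.019 -0.024 -0.002]
[ 0.482 -0.369  0.05 ] -> [-0.022 -0.031 -0.002]
[ 0.476 -0.364  0.05 ] -> [-0.025 -0.037 -0.002]
[ 0.471 -0.359  0.05 ] -> [-0.028 -0.044 -0.002]
[ 0.466 -0.353  0.05 ] -> [-0.031 -0.051 -0.002]
[ 0.461 -0.347  0.05 ] -> [-0.033 -0.058 -0.002]
[ 0.457 -0.341  0.05 ] -> [-0.034 -0.066 -0.002]
[ 0.453 -0.335  0.05 ] -> [-0.036 -0.073 -0.002]
[ 0.449 -0.329  0.05 ] -> [-0.037 -0.08  -0.002]
[ 0.445 -0.322  0.05 ] -> [-0.037 -0.088 -0.002]
[ 0.442 -0.315  0.05 ] -> [-0.038 -0.095 -0.002]
[ 0.44  -0.309  0.05 ] -> [-0.037 -0.103 -0.002]
[ 0.437 -0.302  0.05 ] -> [-0.037 -0.11  -0.002]
[ 0.435 -0.294  0.05 ] -> [-0.036 -0.117 -0.002]
[ 0.434 -0.287  0.05 ] -> [-0.034 -0.125 -0.002]
[ 0.432 -0.28   0.05 ] -> [-0.033 -0.132 -0.002]
[ 0.432 -0.275  0.05 ] -> [-0.031 -0.137 -0.002]
```

Scaled: -0.058 m is -0.0967, -0.051 m is -0.085.

Request:
{"name": "move_arm", "arguments": {
  "plan": [
    {"delta_pos": [-0.01, -0.01, 0], "turn": [0, 0, 0], "fingers": 1},
    {"delta_pos": [-0.0167, -0.02, 0], "turn": [0, 0, 0], "fingers": 1},
    {"delta_pos": [-0.025, -0.03, 0], "turn": [0, 0, 0], "fingers": 1},
    {"delta_pos": [-0.0317, -0.04, 0], "turn": [0, 0, 0], "fingers": 1},
    {"delta_pos": [-0.0367, -0.0517, 0], "turn": [0, 0, 0], "fingers": 1},
    {"delta_pos": [-0.0417, -0.0617, 0], "turn": [0, 0, 0], "fingers": 1},
    {"delta_pos": [-0.0467, -0.0733, 0], "turn": [0, 0, 0], "fingers": 1},
    {"delta_pos": [-0.0517, -0.085, 0], "turn": [0, 0, 0], "fingers": 1},
    {"delta_pos": [-0.055, -0.0967, 0], "turn": [0, 0, 0], "fingers": 1}
  ]
}}

```text
clock: 5.48
position: [0.4623, -0.3489, 0.0503]
ee_rot: [0.98, 0.199, -0.0, 0.0]
ft_force: [0.5, 0.4, 0.4]
grip_width: -0.004
grasp_force: 0.5
```

```bash
python3 - <<'E'
from h import *
print({k:np.round(get_obs()[k],3) for k in("position","ft_force","clock")}); table()
deltas([[*pol(a),.05] for a in (215,212,209,206,203,200,197,194,191,188,186)])
E
```

```text
{'position': array([ 0.462, -0.349,  0.05 ]), 'ft_force': array([0.534, 0.378, 0.376]), 'clock': np.float64(5.475)}
post 329.3 mod60 29.3 18 0.142
post 29.3 mod60 29.3 20 0.141
post 89.4 mod60 29.4 20 0.141
post 149.8 mod60 29.8 19 0.142
cap 0.7 0.076 218
cap 297.6 0.076 222
cap 59.8 0.076 218
cap 238.2 0.072 168
cap 120.6 0.078 230
tin [ 0.41410274 -0.13766357] 553
[ 0.457 -0.341  0.05 ] -> [-0.002 -0.008  0.   ]
[ 0.453 -0.335  0.05 ] -> [-0.004 -0.015  0.   ]
[ 0.449 -0.329  0.05 ] -> [-0.005 -0.023  0.   ]
[ 0.445 -0.322  0.05 ] -> [-0.005 -0.03   0.   ]
[ 0.442 -0.315  0.05 ] -> [-0.005 -0.038  0.   ]
[ 0.44  -0.309  0.05 ] -> [-0.005 -0.045  0.   ]
[ 0.437 -0.302  0.05 ] -> [-0.005 -0.053  0.   ]
[ 0.435 -0.294  0.05 ] -> [-0.004 -0.06   0.   ]
[ 0.434 -0.287  0.05 ] -> [-0.002 -0.067  0.   ]
[ 0.432 -0.28   0.05 ] -> [-0.001 -0.074  0.   ]
[ 0.432 -0.275  0.05 ] -> [ 0.001 -0.079  0.   ]
```

Request:
{"name": "move_arm", "arguments": {
  "plan": [
    {"delta_pos": [-0.0033, -0.0133, 0], "turn": [0, 0, 0], "fingers": 1},
    {"delta_pos": [-0.0067, -0.025, 0], "turn": [0, 0, 0], "fingers": 1},
    {"delta_pos": [-0.0083, -0.0383, 0], "turn": [0, 0, 0], "fingers": 1},
    {"delta_pos": [-0.0083, -0.05, 0], "turn": [0, 0, 0], "fingers": 1},
    {"delta_pos": [-0.0083, -0.0633, 0], "turn": [0, 0, 0], "fingers": 1},
    {"delta_pos": [-0.0083, -0.075, 0], "turn": [0, 0, 0], "fingers": 1},
    {"delta_pos": [-0.0083, -0.0883, 0], "turn": [0, 0, 0], "fingers": 1},
    {"delta_pos": [-0.0067, -0.1, 0], "turn": [0, 0, 0], "fingers": 1},
    {"delta_pos": [-0.0033, -0.1117, 0], "turn": [0, 0, 0], "fingers": 1},
    {"delta_pos": [-0.0017, -0.1217, 0], "turn": [0, 0, 0], "fingers": 1},
    {"delta_pos": [0, -0.1283, 0], "turn": [0, 0, 0], "fingers": 1},
    {"delta_pos": [0, -0.1283, 0], "turn": [0, 0, 0], "fingers": 1}
  ]
}}

```text
clock: 7.02
position: [0.4326, -0.2778, 0.0502]
ee_rot: [0.98, 0.199, -0.0, -0.0]
ft_force: [-0.6, -0.6, -0.1]
grip_width: 0.003
grasp_force: 0.0
```

```bash
python3 - <<'E'
from h import *
print({k:np.round(get_obs()[k],3) for k in("position","ft_force","clock")}); table()
E
```

```text
{'position': array([ 0.433, -0.278,  0.05 ]), 'ft_force': array([-0.589, -0.609, -0.149]), 'clock': np.float64(7.025)}
post 357.2 mod60 57.2 21 0.141
post 297.3 mod60 57.3 21 0.142
post 57.1 mod60 57.1 18 0.141
post 117.6 mod60 57.6 20 0.141
cap 328.4 0.076 216
cap 27.1 0.076 220
cap 88.0 0.078 223
tin [ 0.41462726 -0.13744832] 541
```

The bay is at 147.3°, against 147.7° for the front. I back off, rise, and turn to get behind the tin.

Scaled: -0.204 m is -0.34, -0.19 m is -0.3167, 1.13 rad is 0.7194.

Request:
{"name": "move_arm", "arguments": {
  "plan": [
    {"delta_pos": [0, 0.025, 0], "turn": [0, 0, 0], "fingers": 1},
    {"delta_pos": [0, 0.0333, -0.05], "turn": [0, 0, 0], "fingers": 1},
    {"delta_pos": [0, 0.0333, -0.1333], "turn": [0, 0, 0], "fingers": 0.53},
    {"delta_pos": [0, -0.0167, -0.1667], "turn": [0, 0, 0.1082], "fingers": 0.53},
    {"delta_pos": [0, -0.0667, -0.1667], "turn": [0, 0, 0.2165], "fingers": 0.53},
    {"delta_pos": [0, -0.1333, -0.1667], "turn": [0, 0, 0.3183], "fingers": 0.53},
    {"delta_pos": [0, -0.2, -0.1667], "turn": [0, 0, 0.4202], "fingers": 0.53},
    {"delta_pos": [0.0033, -0.2667, -0.1667], "turn": [0, 0, 0.522], "fingers": 0.53},
    {"delta_pos": [0.0083, -0.3167, -0.1667], "turn": [0, 0, 0.6239], "fingers": 0.53},
    {"delta_pos": [0.0083, -0.34, -0.1667], "turn": [0, 0, 0.7194], "fingers": 0.53},
    {"delta_pos": [0.0083, -0.34, -0.1667], "turn": [0, 0, 0.7194], "fingers": 0.53},
    {"delta_pos": [0.0083, -0.34, -0.1667], "turn": [0, 0, 0.7194], "fingers": 0.53}
  ]
}}

```text
clock: 8.57
position: [0.3583, -0.0893, 0.1505]
ee_rot: [0.935, -0.355, 0.0, -0.0]
ft_force: [-1.0, -0.2, 0.5]
grip_width: 0.469
grasp_force: 0.0
```

```bash
python3 - <<'E'
from h import *
o=get_obs();print({k:np.round(o[k],3) for k in("position","joint_pos","grip_width","clock")}); print(Ro.from_quat(o["ee_rot"]).as_matrix().round(3))
w=camera("wrist"); z=w["range_z"].astype(float); v,u=np.mgrid[0:480,0:640]
P=np.stack([(u-w["cx"])*z/w["fx"],(v-w["cy"])*z/w["fy"],z],-1); T=w["tool_from_camera"]
Q=P@T[:3,:3].T+T[:3,3]; q=Q[(z>0)&(abs(Q[...,1])<.09)&(Q[...,2]<0)&(abs(Q[...,0])<.03)]
for lo in np.arange(-.1,0,.01):
    s=q[(q[:,2]>=lo)&(q[:,2]<lo+.01)]
    if len(s): print(round(lo,2),len(s),s.min(0).round(3),s.max(0).round(3),"inner |y|",abs(s[:,1]).min().round(3))
deltas([[.358,-.088,.15],[.358,-.088,.016]]); look("c")
E
```

```text
{'position': array([ 0.358, -0.089,  0.151]), 'joint_pos': array([ 0.609, -0.189, -0.434,  2.127, -0.086,  1.188, -2.084]), 'grip_width': np.float64(0.469), 'clock': np.float64(8.575)}
[[ 0.747 -0.664  0.   ]
 [-0.664 -0.747  0.   ]
 [ 0.    -0.    -1.   ]]
-0.1 13179 [-0.009 -0.058 -0.1  ] [ 0.018  0.061 -0.09 ] inner |y| 0.0
-0.09 14150 [-0.014 -0.056 -0.09 ] [ 0.017  0.059 -0.08 ] inner |y| 0.015
-0.08 7718 [-0.013 -0.053 -0.08 ] [ 0.014  0.055 -0.07 ] inner |y| 0.018
-0.07 2668 [-0.012 -0.041 -0.07 ] [ 0.014  0.044 -0.06 ] inner |y| 0.019
-0.06 1828 [-0.012 -0.033 -0.06 ] [ 0.012  0.035 -0.05 ] inner |y| 0.018
-0.05 1711 [-0.012 -0.032 -0.05 ] [ 0.011  0.035 -0.04 ] inner |y| 0.018
-0.04 1260 [-0.012 -0.032 -0.04 ] [ 0.011  0.035 -0.03 ] inner |y| 0.019
-0.03 228 [-0.011 -0.025 -0.03 ] [ 0.011  0.028 -0.025] inner |y| 0.019
[ 0.358 -0.088  0.15 ] -> [-0.001 -0.001  0.   ]
[ 0.358 -0.088  0.016] -> [-0.001 -0.001  0.134]
```

View pics/c.png

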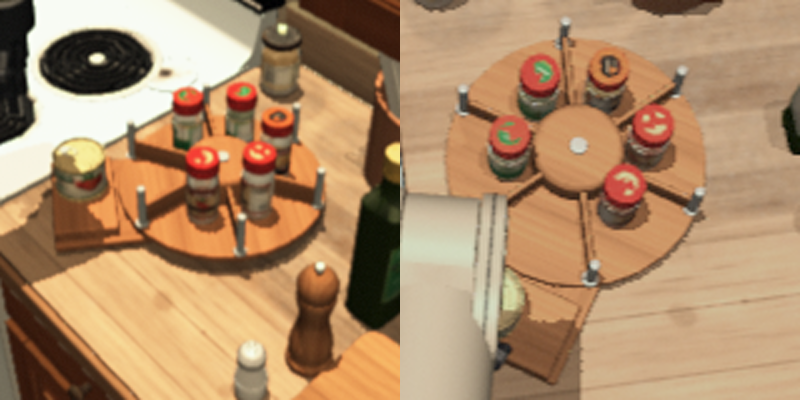

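The picture shows the empty bay facing the ledge, all five jars standing, and the gripper above and behind the tin. I lower it and push slowly.

Scaled: 0.132 m is 0.22, 0.044 m is 0.0733.

Request:
{"name": "move_arm", "arguments": {
  "plan": [
    {"delta_pos": [-0.0033, 0, 0.0833], "turn": [0, 0, 0], "fingers": 0.53},
    {"delta_pos": [-0.0033, 0, 0.1667], "turn": [0, 0, 0], "fingers": 0.53},
    {"delta_pos": [-0.0033, 0, 0.22], "turn": [0, 0, 0], "fingers": 0.53},
    {"delta_pos": [-0.0033, 0, 0.22], "turn": [0, 0, 0], "fingers": 0.53},
    {"delta_pos": [0.0167, -0.0017, 0.22], "turn": [0, 0, 0], "fingers": 0.53},
    {"delta_pos": [0.0333, -0.0017, 0.22], "turn": [0, 0, 0], "fingers": 0.53},
    {"delta_pos": [0.0467, -0.0017, 0.22], "turn": [0, 0, 0], "fingers": 0.53},
    {"delta_pos": [0.06, -0.0017, 0.22], "turn": [0, 0, 0], "fingers": 0.53},
    {"delta_pos": [0.0733, -0.0017, 0.22], "turn": [0, 0, 0], "fingers": 0.53},
    {"delta_pos": [0.0867, -0.0017, 0.22], "turn": [0, 0, 0], "fingers": 0.53},
    {"delta_pos": [0.1, -0.0017, 0.22], "turn": [0, 0, 0], "fingers": 0.53},
    {"delta_pos": [0.1, -0.0017, 0.22], "turn": [0, 0, 0], "fingers": 0.53}
  ]
}}

```text
clock: 10.22
position: [0.404, -0.1282, 0.0183]
ee_rot: [0.934, -0.357, 0.0, -0.0]
ft_force: [-0.3, -0.3, -0.1]
grip_width: 0.471
grasp_force: 0.0
```

```bash
cat >> h.py <<'E'
def wtin():
    o=get_obs(); R=Ro.from_quat(o["ee_rot"]); w=camera("wrist"); z=w["range_z"].astype(float); v,u=np.mgrid[0:480,0:640]
    P=np.stack([(u-w["cx"])*z/w["fx"],(v-w["cy"])*z/w["fy"],z],-1); T=w["tool_from_camera"]
    Q=P@T[:3,:3].T+T[:3,3]; X=R.apply(Q.reshape(-1,3))+o["position"]; X=X.reshape(480,640,3)
    m=(z>0)&(X[...,2]>.078)&(X[...,2]<.096)&(Q[...,0]>.013)&(Q[...,0]<.13)&(abs(Q[...,1])<.05)
    n,l,s,_=cv2.connectedComponentsWithStats(m.astype(np.uint8)); i=1+np.argmax(s[1:,4]); p=X[l==i]
    cs=max(cv2.findContours((l==i).astype(np.uint8),0,1)[0],key=cv2.contourArea)[:,0]; e=np.array([X[b,a] for a,b in cs]); 
    c,r=circ(e); d=c-C; print("pos",o["position"].round(3),"F",o["ft_force"].round(1),"tin",c.round(3),"R",r.round(3),"z",np.median(p[:,2]).round(3),"r",np.hypot(*d).round(3),"ang",np.degrees(np.arctan2(d[1],d[0])).round(1))
E
python3 - <<'E'
from h import *
wtin(); table()
E
```

```text
pos [ 0.404 -0.128  0.018] F [-0.3 -0.3 -0.1] tin [ 0.437 -0.159] R 0.036 z 0.085 r 0.17 ang 143.5
post 357.0 mod60 57.0 20 0.142
post 297.3 mod60 57.3 20 0.142
post 57.3 mod60 57.3 19 0.141
post 237.3 mod60 57.3 19 0.143
post 177.7 mod60 57.7 21 0.142
cap 328.5 0.076 218
cap 27.1 0.076 217
cap 265.1 0.077 222
cap 88.4 0.078 224
cap 206.9 0.077 232
tin None 0
```

Scaled: 0.074 m is 0.1233, 0.07 m is 0.1167.

Request:
{"name": "move_arm", "arguments": {
  "plan": [
    {"delta_pos": [0.0133, 0, 0], "turn": [0, 0, 0], "fingers": 0.53},
    {"delta_pos": [0.0267, 0, 0], "turn": [0, 0, 0], "fingers": 0.53},
    {"delta_pos": [0.04, 0, 0], "turn": [0, 0, 0], "fingers": 0.53},
    {"delta_pos": [0.0533, 0, 0], "turn": [0, 0, 0], "fingers": 0.53},
    {"delta_pos": [0.0667, 0, 0], "turn": [0, 0, 0], "fingers": 0.53},
    {"delta_pos": [0.08, 0, 0], "turn": [0, 0, 0], "fingers": 0.53},
    {"delta_pos": [0.0917, 0, 0], "turn": [0, 0, 0], "fingers": 0.53},
    {"delta_pos": [0.1017, 0, 0], "turn": [0, 0, 0], "fingers": 0.53},
    {"delta_pos": [0.11, 0, 0], "turn": [0, 0, 0], "fingers": 0.53},
    {"delta_pos": [0.1167, 0, 0], "turn": [0, 0, 0], "fingers": 0.53},
    {"delta_pos": [0.1233, 0, 0], "turn": [0, 0, 0], "fingers": 0.53},
    {"delta_pos": [0.1233, 0, 0], "turn": [0, 0, 0], "fingers": 0.53}
  ]
}}

```text
clock: 11.82
position: [0.4589, -0.1772, 0.0184]
ee_rot: [0.934, -0.357, 0.0, 0.0]
ft_force: [0.3, -0.3, 1.0]
grip_width: 0.468
grasp_force: 0.0
```

```bash
python3 - <<'E'
from h import *
wtin(); table()
E
```

```text
pos [ 0.459 -0.177  0.018] F [ 0.3 -0.3  1. ] tin [ 0.491 -0.208] R 0.036 z 0.083 r 0.097 ang 147.6
post 356.9 mod60 56.9 18 0.141
post 297.3 mod60 57.3 22 0.142
post 57.3 mod60 57.3 20 0.141
post 237.4 mod60 57.4 21 0.142
post 177.7 mod60 57.7 18 0.141
cap 328.2 0.076 217
cap 27.1 0.076 219
cap 265.3 0.077 220
cap 207.1 0.077 230
tin None 0
```

Request:
{"name": "move_arm", "arguments": {
  "plan": [
    {"delta_pos": [0.0033, 0, 0], "turn": [0, 0, 0], "fingers": 0.53},
    {"delta_pos": [0.0067, 0, 0], "turn": [0, 0, 0], "fingers": 0.53},
    {"delta_pos": [0.0092, 0, 0], "turn": [0, 0, 0], "fingers": 0.53},
    {"delta_pos": [0.0092, 0, 0], "turn": [0, 0, 0], "fingers": 0.53}
  ]
}}

```text
clock: 12.42
position: [0.4627, -0.1806, 0.0183]
ee_rot: [0.934, -0.357, 0.0, 0.0]
ft_force: [-1.3, 1.4, 2.1]
grip_width: 0.468
grasp_force: 1.2
```

```bash
python3 - <<'E'
from h import *
wtin()
E
```

```text
pos [ 0.463 -0.181  0.018] F [-1.3  1.4  2.1] tin [ 0.495 -0.211] R 0.036 z 0.083 r 0.092 ang 148.0
```

Scaled: -0.14 m is -0.2333, -0.09 m is -0.15.

Request:
{"name": "move_arm", "arguments": {
  "plan": [
    {"delta_pos": [-0.0083, 0, 0], "turn": [0, 0, 0], "fingers": 0.53},
    {"delta_pos": [-0.0417, 0, 0], "turn": [0, 0, 0], "fingers": 0.53},
    {"delta_pos": [-0.1, 0, 0], "turn": [0, 0, 0], "fingers": 0.53},
    {"delta_pos": [-0.15, 0, -0.05], "turn": [0, 0, 0], "fingers": 0.53},
    {"delta_pos": [-0.15, 0, -0.15], "turn": [0, 0, 0], "fingers": 0.53},
    {"delta_pos": [-0.15, 0, -0.2333], "turn": [0, 0, 0], "fingers": 0.53},
    {"delta_pos": [-0.15, 0, -0.2333], "turn": [0, 0, 0], "fingers": 0.53}
  ]
}}

```text
clock: 13.35
position: [0.3977, -0.1213, 0.1621]
ee_rot: [0.934, -0.357, 0.004, 0.0]
ft_force: [0.5, 0.6, 0.0]
grip_width: 0.465
grasp_force: 0.0
```

```bash
python3 - <<'E'
from h import *
table(); s=camera("top"); W=pts(s); d=W[...,:2]-C; r=np.hypot(d[...,0],d[...,1])
m=(W[...,2]>.079)&(W[...,2]<.093)&(np.hypot(*(W[...,:2]-[.495,-.211]).transpose(2,0,1))<.05)&(r>.05); T=W[m]; print("tin",(np.percentile(T,1,axis=0)+np.percentile(T,99,axis=0))/2,np.ptp(T,axis=0),len(T)); look("d")
E
```

```text
post 356.9 mod60 56.9 19 0.142
post 297.4 mod60 57.4 19 0.142
post 57.4 mod60 57.4 19 0.14
post 237.4 mod60 57.4 19 0.142
post 177.7 mod60 57.7 19 0.142
cap 328.3 0.077 213
cap 26.8 0.077 213
cap 265.4 0.077 220
cap 82.8 0.078 138
cap 207.0 0.077 231
tin None 0
tin [ 0.49479459 -0.22150642  0.08519036] [0.07535201 0.04800072 0.01348796] 291
```

View pics/d.png

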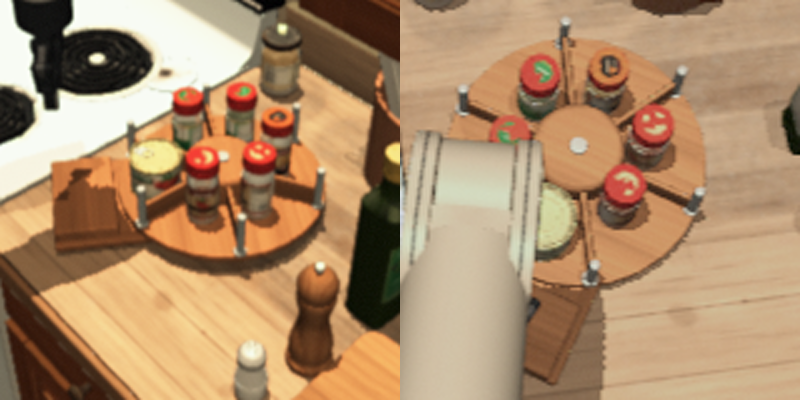

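The tin stands upright in the bay against the hub at scene (157,165). All five jars are standing, the bay faces the ledge, and the gripper is clear.

```bash
python3 -c "
from workcell import hand_in; print(hand_in())"
```

```text
the job is handed in; nothing more can be done
None
```

The job is handed in, though the judge gave no result: the empty bay faces the ledge to within about 1° and the tin stands upright against the hub (about 92 mm from the axis). All five jars are standing, and the mill, bottle and shaker were not touched.

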